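Fill the spice carrier and snap the last cap shut

ROBOT

A 6-joint arm with a two-finger parallel gripper is mounted at the origin on the work surface; the furniture and walls round the work are solid. World frame = base frame: x ahead of the robot, y to its left, z up, the work surface at z = 0. Lengths are in mm, angles in degrees, forces in N, time in s.
With the tool pointing down it reaches from about 350 to 850 mm from the base axis. Payload 8.1 kg.
Tool frame: the origin (TCP) lies at the very end of the fingers, on their centre line; the grasp point (between the pads) lies 19 mm behind it; z points along the fingers, y is the line along which they close (so a half turn about z gives the same grasp; the last joint's range is limited). The gripper opens to 85 mm and grips with 20 to 120 N. Pads are 22 mm wide; open, the fingers measure 114 mm over their backs; the gripper's body (76 mm by 85 mm) begins 54 mm behind the grasp point. The pads swing forward as they close: fully open they stand 13 mm farther back than shut.
Start: joints at [71.883, 7.471, 85.268, -0, 87.261, -4.893], TCP at [137.231, 584.1, 201.392] pointing down, gripper open.
Joint ranges: [-169.43, 169.43], [-51.17, 129.36], [1.28, 143.12], [-76.62, 256.62], [0, 156.53], [-152.29, 152.29]. Speed limits (degrees/s): [136.94, 136.94, 159.86, 180, 180, 180].

INTERFACE

Orientations are given as [roll, pitch, yaw] about the fixed x, y, z axes, in that order (R = Rz(yaw) Ry(pitch) Rx(roll)).
In Python, from bench import sense, eyes, job, models gives the robot as it stands. The module is installed in compiled form; this text tells all that it offers.
- The arm moves only by the tool apply_moves, never from a script. Its argument "rows" is a list of rows, each a list of 6 numbers: the shift along the tool's x, y, z in mm, then the turn, a rotation vector about the tool's x, y, z in rad. In form: [[dx, dy, dz, rx, ry, rz], ...]. A call has exactly 5 rows; each row shifts and turns the commanded pose from where the row before left it, along the tool's axes as they then stand; what a row does not reach is not made up. A row lasts 1/8 s, in which the tool goes at most 62.5 mm and 10.7 degrees, less where a joint would pass 70% of its speed; a pose out of reach is approached as far as the arm can. A call is refused whole if a number of a shift passes 62.5 or a number of a turn 0.188, either way. A call with a gripper value outside its range is refused whole. "fingers" is the finger opening in mm, from 0 to 85.4, set as the call begins (left out, the last holds). The fingers move at their own pace and stop on an object; "grip_force" is the grip in N (left out, the last holds). Time passes only in rows, so rows that do not move let the fingers close, or fill a call up. It gives the time, the measured TCP pose, the force, the opening and the grip force at its end, in the units of the state.
- sense(): the state, without advancing time (a new reading comes with each control period).
- eyes.snapshot(name): name is "side" or "top" or "wrist"; returns (picture, depth): 420x560x3 uint8, red, green, blue; 420x560 float32, mm along the optical axis (not along the pixel's ray), 0 where there is no reading.
- eyes.get_calibration(name): a dict with "intrinsics" (3x3 intrinsics, pixels), "R" (3x3) and "t" (3): a world point X has camera coordinates R X + t; the wrist camera has in their place "mount" (4x4, takes a point from camera to tool coordinates, whose origin is the TCP and whose axes are the flange's). Camera axes: x right, y down, z forward; pixel columns grow to the right and rows downward; lengths in mm; the calibration is good to about 2 mm. A picture is of the moment at which its call begins: read the wrist's pose just before it. get_calibration takes no time and is no camera call.
- job.hand_in(): hands the job in; it is judged then, once.
Trained networks look in the newest picture that a camera, given by its name, has taken for a name from the list of things; names that differ only in an ending like _2 or _b are one class to them, and where a whole thing is asked for, a point or a joint stands for the part that bears it (a point fixed in the world has none). Each returns a list of dicts, best first, with "confidence" (0 to 1); they miss things now and then, are a little off and sometimes report something else, mostly with a low value. They report only what shows in the picture. A call takes as long as a camera call. They do not tell look-alikes from the thing itself.
- models.boxes_of(name, camera): "xyz" ([x, y, z] in mm, in world coordinates, good to about 4 mm: the middle of the surface that is visible of it).
- models.cut_out(name, camera): "pixels" (420x560 bool, what is visible of it).
- models.place_of(name, camera): "xyz" ([x, y, z] in mm, in world coordinates, good to about 4 mm: a listed point, or the origin of a listed thing).
The state is a dict: "time": time; "joint_pos": joint angles; "qd": joint speeds; "joint_efforts": joint torques, N m; "tool_pos": TCP position; "tcp_rot": TCP orientation; "ft_force": force on the tool from outside, world axes, zero at the start; "wrist_torque": the same for the moment, N m; "finger_gap": finger opening in mm; "grip_force": force on a finger pad.
Only numpy, scipy, OpenCV 4.12 (cv2) and the standard library are available. Lean on these libraries where they do the work, as an engineer would, in place of code of your own. Each camera call takes 0.05 s, during which the arm holds its last target. There are 200 camera calls.

TASK

Stand the two spice pots that are out on the worktop upright in the two empty places of the wooden carrier, so that all six pots stand in their two rows; leave the other pots and the salt and pepper where they are. Then take the loose snap cap, set it on the neck of the open pot in the carrier, press it straight down until it clicks, and go on pressing until it is fully home. Finish like that: the program ends with the gripper still pressing the cap down firmly, not letting go.

Things in the scene. Friction and masses are not known exactly. Their poses are not given: they have to be found in the camera images.
- carrier: Wooden carrier, 196 (own x) by 280 (own y) by 26 mm high, fixed, a low steel handle (23 mm out, 21 mm high) on each y end. Six round places, 57 mm wide, 14 mm deep, floor 8 mm above the worktop, in two rows 84 mm apart both ways: own x = -42, +42 mm, own y = -84, 0, +84 mm; those at y = 0 and +84 are full. Origin: centre of the underside; z up.
- place_near (a point): Centre of the floor of the empty place at carrier x = -42, y = -84 mm (the one nearer the robot). Axes as the carrier's.
- place_far (a point): Centre of the floor of the empty place at carrier x = +42, y = -84 mm. Axes as the carrier's.
- open_pot: The spice pot without cap: white, 52 mm across at the straight stoneware body (from 3 to 47 mm up), total height 74.5 mm; neck 36 mm across from 58 mm up to the bevelled rim. Four sprung snap beads stand 3 mm out of the neck, 6.5 mm below the rim, and give way to the cap. 130 to 220 g. Starts upright on the worktop. Origin: centre of the underside; z up.
- open_pot_rim (a point): Centre of the rim, the top of the open pot's neck, 74.5 mm above its underside. The cap's lip meets the beads when its underside is 2 to 4 mm below this; the push needed then rises to some 8 to 13 N and drops with a click once the lip is past the beads.
- closed_pot: A spice pot like the open one, its grey cap (50 mm across, from 60.5 mm up) firmly on for good: 52 mm across at the straight stoneware body (from 3 to 47 mm up), total height 80.5 mm, 150 to 270 g. Starts upright on the worktop. Origin: centre of the underside; z up.
- cap: The loose snap cap: grey, round, ribbed rim, 50 mm across, 20 mm high, open below, 30 g; lies crown up on the worktop. It goes over the pot's neck with 1 mm of play all round, its lip passes the four beads. Home, its underside is 14 mm below the pot's rim and its top 6 mm above it. Origin: centre of the underside; z up.
- cap_seat (a point): Centre of the underside of the cap's crown, inside, 14 mm above the cap's underside; meets the pot's rim centre when fully home. Over the last 2.5 mm, after the click, a springy liner under the crown must be pressed in too (up to about 10 N); then the crown sits hard on the rim.
- salt_shaker: Salt shaker, 44 mm across, 90 mm high, stands behind the work on the right; leave it alone. Origin: centre of the underside.
- pepper_mill: Wooden pepper mill, 58 mm across, 170 mm high, stands to the left of the carrier; leave it alone. Origin: centre of the underside.
- stored_pot0: Closed spice pot (like closed_pot) already standing in the carrier at carrier x = -42, y = 0 mm; leave it there.
- stored_pot1: Closed spice pot (like closed_pot) already standing in the carrier at carrier x = -42, y = 84 mm; leave it there.
- stored_pot2: Closed spice pot (like closed_pot) already standing in the carrier at carrier x = 42, y = 0 mm; leave it there.
- stored_pot3: Closed spice pot (like closed_pot) already standing in the carrier at carrier x = 42, y = 84 mm; leave it there.
Not all that is in view belongs to the job. Leave any red look-alike of the closed_pot alone.

How it is judged:
By the outcome, as a careful person would: the job done as asked, in the order asked, and still so for the second after the job is handed in, while the arm keeps its last pose, push and grip.
It also fails if it takes over 64 s, if anything falls off the work surface, if the arm or the gripper's body presses on something with over 40 N, if the wrist force passes 120 N, or if a joint passes its speed limit or range.

## Working session

There is one attempt and no reset: what is moved stays moved. The work goes in short steps, Python scripts to look and compute and a tool call to move; the robot and the scene stay as the last step left them, time stands still between calls to the robot, and variables do not carry over. Pictures are saved under pics/ and viewed, at most 10 in all, crops included, and the job is handed in when it is done.

Besides the shell and the picture viewer there is one more tool, called after "Call:" in YAML: its name, and indented under it one key for each argument. apply_moves: Moves the arm, as the interface text tells. Its arguments: {"type":"object","properties":{"rows":{"type":"array"},"fingers":{"type":"number"},"grip_force":{"type":"number"}},"required":["rows"]}

```bash
mkdir -p pics; cat > h.py <<'E'
import numpy as np, cv2
from bench import sense, eyes, job, models
from scipy.spatial.transform import Rotation as Ro
def toolpose():
    s=sense(); return np.array(s["tool_pos"]),Ro.from_euler('xyz',s["tcp_rot"],degrees=True).as_matrix()
def cam(name):
    """picture, world points HxWx3 (nan where none)"""
    p,R=toolpose(); im,d=eyes.snapshot(name); c=eyes.get_calibration(name); K=np.array(c["intrinsics"])
    v,u=np.mgrid[:420,:560]
    P=np.stack([(u-K[0,2])/K[0,0]*d,(v-K[1,2])/K[1,1]*d,d],-1); P[d==0]=np.nan
    if "mount" in c:
        M=np.array(c["mount"]); W=(P@M[:3,:3].T+M[:3,3])@R.T+p
    else: W=(P-np.array(c["t"]))@np.array(c["R"])
    return im,W
def save(im,n): cv2.imwrite("pics/"+n+".png",im[:,:,::-1])
E
python3 - <<'E'
from h import *
print(sense())
for c in ("top","side"):
    im,W=cam(c); save(im,c+"0")
    for n in ["carrier","open_pot","closed_pot","cap","salt_shaker","pepper_mill","place_near","place_far","open_pot_rim"]:
        print(c,n,[(np.round(r["xyz"]).tolist(),round(r["confidence"],2)) for r in models.place_of(n,c)][:6])
E
```

```text
{'time': 0.0, 'joint_pos': array([ 7.18841114e+01,  7.51388092e+00,  8.53296134e+01, -5.03942120e-04,
        8.72594665e+01, -4.89104706e+00]), 'qd': array([-0.04817272, -0.06485617,  0.04979094, -0.09244445,  0.00915425,
        0.00906799]), 'joint_efforts': array([-5.37828855e-04, -5.69412482e+01, -5.00538468e+01, -5.27321899e-04,
        1.51724566e-02, -2.31961002e-05]), 'tool_pos': array([137.04069909, 583.53399039, 200.35404697]), 'tcp_rot': array([-1.79897371e+02, -8.27707907e-03,  1.66775176e+02]), 'ft_force': array([-0.29510716,  0.49461033, -0.02685193]), 'wrist_torque': array([ 0.01132238, -0.0183669 , -0.0573179 ]), 'grip_force': 0.0, 'finger_gap': 85.62797399572923}
top carrier [([581.0, 37.0, 1.0], 0.88)]
top open_pot [([613.0, -282.0, -1.0], 0.88)]
top closed_pot [([510.0, -368.0, 2.0], 0.97), ([337.0, -61.0, -0.0], 0.96), ([412.0, -316.0, 0.0], 0.85), ([164.0, -297.0, 5.0], 0.58)]
top cap [([457.0, -215.0, -2.0], 0.8)]
top salt_shaker [([756.0, -168.0, -4.0], 0.64)]
top pepper_mill [([536.0, 41.0, 5.0], 0.56)]
top place_near [([533.0, -44.0, 6.0], 0.98)]
top place_far [([614.0, -50.0, 5.0], 0.93)]
top open_pot_rim [([617.0, -282.0, 74.0], 0.79)]
side carrier [([577.0, 38.0, 1.0], 0.88)]
side open_pot [([621.0, -285.0, -2.0], 0.92), ([457.0, -217.0, -2.0], 0.7)]
side closed_pot [([415.0, -314.0, -1.0], 0.74), ([166.0, -303.0, 1.0], 0.7), ([338.0, -58.0, 0.0], 0.68), ([509.0, -367.0, -2.0], 0.62), ([578.0, 36.0, 2.0], 0.43)]
side cap [([459.0, -216.0, -2.0], 0.7), ([754.0, -168.0, 0.0], 0.3)]
side salt_shaker [([756.0, -169.0, -2.0], 0.98), ([616.0, -282.0, 2.0], 0.57)]
side pepper_mill [([535.0, 307.0, -2.0], 0.95)]
side place_near [([531.0, -44.0, 8.0], 0.57)]
side place_far [([614.0, -48.0, 5.0], 0.78)]
side open_pot_rim [([620.0, -282.0, 68.0], 0.78), ([612.0, -48.0, 8.0], 0.51)]
```

View pics/top0.png

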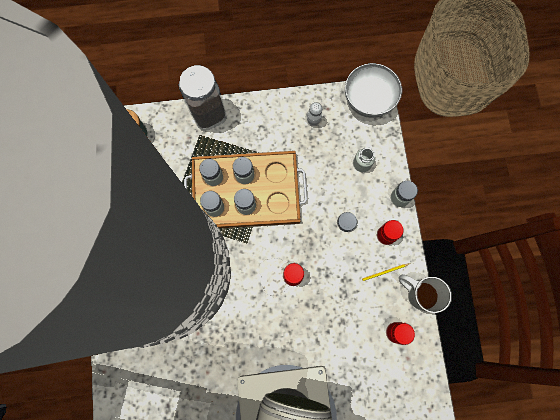

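View pics/side0.png

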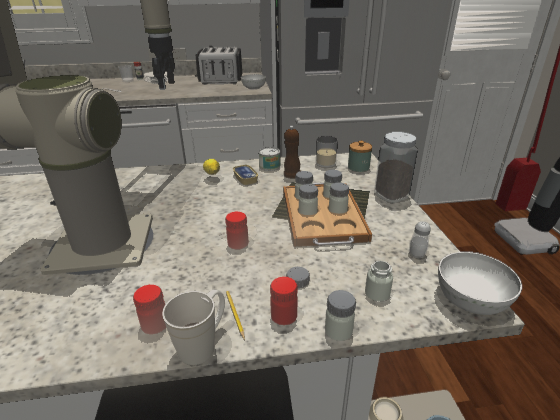

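The top view shows the grey-capped closed pot at pixel (405,193), the open pot at (365,158) and the loose cap at (347,221). It also shows the empty places at (277,172) and (277,203), and red look-alikes at (391,232), (293,273) and (402,333). The side view agrees, and puts the pepper mill at (292,150), behind the carrier and outside my path.

```bash
cat >> h.py <<'E'
def rows(target,yaw,n,start=None):
    """rows from the measured pose (or start=(p,yaw)) to target: straight, turn spread evenly"""
    p,R=toolpose(); 
    y0=np.degrees(np.arctan2(R[1,0],R[0,0])); p=p.copy()
    if start is not None: p,y0=np.array(start[0],float),start[1]
    dz=-np.radians((yaw-y0+180)%360-180); out=[]; th=np.radians(y0); t=np.array(target,float)
    for i in range(n):
        d=(t-p)/(n-i); c,s=np.cos(th),np.sin(th)
        X=np.array([[c,s,0],[s,-c,0],[0,0,-1.]])
        k=np.round(X.T@d,1); r=round(dz/(n-i),3); dz-=r; p=p+X@k; th-=r
        out.append(k.tolist()+[0,0,r])
    for i in range(0,n,5): print(out[i:i+5])
def disc(W,xy,z,tol=4,r=40):
    """circle centre of the level points near xy at height z"""
    m=(np.hypot(W[...,0]-xy[0],W[...,1]-xy[1])<r)&(abs(W[...,2]-z)<tol); q=W[m]
    if len(q)<20: return None
    (c,rad)=cv2.minEnclosingCircle(q[:,:2].astype(np.float32))
    return np.round(c,1),round(rad,1),np.round(q.mean(0),1),len(q)
E
python3 - <<'E'
from h import *
print(np.round(eyes.get_calibration("wrist")["mount"],2), eyes.get_calibration("wrist")["intrinsics"])
im,W=cam("top")
for n,xy,z in [("closed",(510,-368),80.5),("open",(615,-282),74.5),("cap",(458,-215),20),("s0",(537,39),88.5),("s2",(621,34),88.5)]: print(n,disc(W,xy,z,6))
print(W[225:260:8,445].round(),W[150:250:20,415].round())
rows((450,-240,300),86,20)
E
```

```text
[[  -0.     -0.95   -0.3    76.44]
 [   1.     -0.      0.     -0.34]
 [  -0.     -0.3     0.95 -172.11]
 [   0.      0.      0.      1.  ]] [[342.29566837   0.         283.05228148]
 [  0.         342.29566837 209.99470439]
 [  0.           0.           1.        ]]
closed (array([ 508.3, -365.4]), 25.6, array([ 508.6, -365.7,   78.5]), 293)
open (array([ 615.4, -281.2]), 20.4, array([ 614.1, -281. ,   71.8]), 91)
cap (array([ 458.8, -215.1]), 25.6, array([ 458.1, -214.9,   18.6]), 278)
s0 (array([534.1,  42.8]), 25.2, array([533.6,  42.8,  87.3]), 307)
s2 (array([617.9,  38. ]), 25.5, array([617.1,  38. ,  87. ]), 289)
[[ 554. -802. -871.]
 [ 518. -797. -876.]
 [ 409. -559. -254.]
 [ 382. -549. -240.]
 [ 358. -544. -239.]] [[ 923. -728. -862.]
 [ 827. -711. -866.]
 [ 505. -385.   80.]
 [ 471. -403.   -5.]
 [ 418. -392.   -3.]]
[[-24.6, -36.5, -4.9, 0, 0, np.float64(0.07)], [-27.1, -34.7, -4.9, 0, 0, np.float64(0.071)], [-29.5, -32.7, -4.9, 0, 0, np.float64(0.07)], [-31.8, -30.6, -4.9, 0, 0, np.float64(0.071)], [-33.8, -28.2, -4.9, 0, 0, np.float64(0.07)]]
[[-35.7, -25.8, -4.9, 0, 0, np.float64(0.071)], [-37.5, -23.2, -4.9, 0, 0, np.float64(0.07)], [-39.0, -20.5, -4.9, 0, 0, np.float64(0.071)], [-40.4, -17.7, -4.9, 0, 0, np.float64(0.07)], [-41.5, -14.8, -5.0, 0, 0, np.float64(0.071)]]
[[-42.5, -11.9, -4.9, 0, 0, np.float64(0.07)], [-43.2, -8.8, -5.0, 0, 0, np.float64(0.071)], [-43.7, -5.8, -4.9, 0, 0, np.float64(0.07)], [-44.0, -2.7, -5.0, 0, 0, np.float64(0.071)], [-44.1, 0.4, -4.9, 0, 0, np.float64(0.07)]]
[[-43.9, 3.5, -5.0, 0, 0, np.float64(0.071)], [-43.6, 6.6, -4.9, 0, 0, np.float64(0.07)], [-43.0, 9.7, -5.0, 0, 0, np.float64(0.071)], [-42.2, 12.7, -4.9, 0, 0, np.float64(0.07)], [-41.2, 15.6, -5.0, 0, 0, np.float64(0.071)]]
```

Call:
apply_moves:
  rows:
    - [-24.6,-36.5,-5,0,0,0.07]
    - [-27.1,-34.7,-5,0,0,0.07]
    - [-29.5,-32.7,-5,0,0,0.07]
    - [-31.8,-30.6,-5,0,0,0.07]
    - [-33.8,-28.2,-5,0,0,0.07]
  fingers: 85

```text
time: 1.68
tool_pos: [215.8, 377.0, 226.7]
tcp_rot: [180.0, 0.0, 146.6]
ft_force: [0.8, 0.1, 0.9]
finger_gap: 84.9
grip_force: 0.0
```

Call:
apply_moves:
  rows:
    - [-35.7,-25.8,-5,0,0,0.071]
    - [-37.5,-23.2,-5,0,0,0.071]
    - [-39,-20.5,-5,0,0,0.071]
    - [-40.4,-17.7,-5,0,0,0.071]
    - [-41.5,-14.8,-5,0,0,0.071]

```text
time: 2.3
tool_pos: [294.3, 171.1, 251.8]
tcp_rot: [179.9, 0.0, 126.3]
ft_force: [1.8, 1.0, 0.8]
finger_gap: 85.3
grip_force: 0.0
```

Call:
apply_moves:
  rows:
    - [-42.5,-11.9,-5,0,0,0.071]
    - [-43.2,-8.8,-5,0,0,0.071]
    - [-43.7,-5.8,-5,0,0,0.071]
    - [-44,-2.7,-5,0,0,0.071]
    - [-44.1,0.4,-5,0,0,0.071]

```text
time: 2.92
tool_pos: [372.3, -35.5, 276.8]
tcp_rot: [179.9, 0.0, 105.9]
ft_force: [1.2, 0.8, -0.0]
finger_gap: 84.8
grip_force: 0.0
```

Call:
apply_moves:
  rows:
    - [-43.9,3.5,-5,0,0,0.07]
    - [-43.6,6.6,-5,0,0,0.07]
    - [-43,9.7,-5,0,0,0.07]
    - [-42.2,12.7,-5,0,0,0.07]
    - [-41.2,15.6,-5,0,0,0.07]

```text
time: 3.55
tool_pos: [450.2, -241.6, 301.7]
tcp_rot: [180.0, 0.0, 85.8]
ft_force: [0.1, 0.8, -0.1]
finger_gap: 85.1
grip_force: 0.0
```

```bash
python3 - <<'E'
from h import *
s=sense(); print(s["time"],s["tool_pos"],s["tcp_rot"])
im,W=cam("wrist"); save(im,"w1")
for n,xy,z in [("closed",(509,-366),80.5),("open",(615,-281),74.5),("cap",(458,-215),20)]: print(n,disc(W,xy,z,6))
s=sense(); print(s["time"],s["tool_pos"],s["tcp_rot"],s["joint_pos"])
rows((510,-366,120),86.7,8)
E
```

```text
3.55 [ 450.18249599 -241.56362609  301.69046483] [1.79972916e+02 6.42449003e-03 8.58449534e+01]
closed (array([ 509.9, -366.9]), 25.2, array([ 509.9, -365.4,   78.9]), 1099)
open (array([ 616.8, -282. ]), 21.1, array([ 615.9, -280.8,   71.7]), 432)
cap (array([ 460.4, -215.6]), 25.3, array([ 460.3, -215.4,   18.6]), 1128)
3.6 [ 450.88159108 -245.7571433   301.08561867] [1.79986515e+02 1.30937142e-01 8.55194330e+01] [-34.232616    -7.19129046  89.65755109  -0.10789768  97.45704139
 -29.76613932]
[[-14.4, 8.5, 22.6, 0, 0, np.float64(-0.003)], [-14.4, 8.5, 22.6, 0, 0, np.float64(-0.003)], [-14.5, 8.5, 22.6, 0, 0, np.float64(-0.002)], [-14.5, 8.4, 22.7, 0, 0, np.float64(-0.003)], [-14.5, 8.4, 22.6, 0, 0, np.float64(-0.002)]]
[[-14.5, 8.4, 22.7, 0, 0, np.float64(-0.003)], [-14.5, 8.3, 22.6, 0, 0, np.float64(-0.002)], [-14.6, 8.2, 22.7, 0, 0, np.float64(-0.003)]]
```

View pics/w1.png

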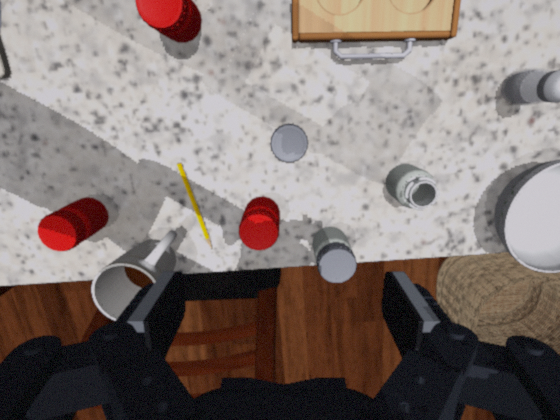

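The wrist view shows the closed pot at (335,258), with a red pot to its left at (260,222). The open pot is at (415,190), the cap at (289,143) and the carrier edge at the top. The table edge is just behind the closed pot.

Call:
apply_moves:
  rows:
    - [-15,8.5,22.5,0,0,-0.003]
    - [-15,8.5,22.5,0,0,-0.003]
    - [-15,8.5,22.5,0,0,-0.003]
    - [-15,8.5,22.5,0,0,-0.003]
    - [-15,8.5,22.5,0,0,-0.003]

```text
time: 4.22
tool_pos: [487.6, -318.1, 188.2]
tcp_rot: [180.0, 0.0, 86.9]
ft_force: [0.5, -1.2, 0.2]
finger_gap: 84.8
grip_force: 0.0
```

Call:
apply_moves:
  rows:
    - [-15,8.5,22.5,0,0,-0.003]
    - [-15,8.5,22.5,0,0,0]
    - [-15,8.5,22.5,0,0,0]
    - [0,0,0,0,0,0]
    - [0,0,0,0,0,0]

```text
time: 4.85
tool_pos: [510.6, -363.7, 122.1]
tcp_rot: [180.0, 0.0, 87.0]
ft_force: [-0.2, 0.6, 1.1]
finger_gap: 85.0
grip_force: 0.0
```

```bash
python3 - <<'E'
from h import *
s=sense(); print(s["time"],s["tool_pos"],s["tcp_rot"])
im,W=cam("wrist")
print(disc(W,(509,-366),80.5,6), disc(W,(509,-366),80.5,3))
s=sense(); print(s["time"],s["tool_pos"],s["tcp_rot"],s["qd"])
E
```

```text
4.85 [ 510.57591878 -363.68169215  122.12846517] [1.79983779e+02 3.25932156e-03 8.70249433e+01]
(array([ 510. , -367.3]), 25.6, array([ 510.1, -365.9,   79.1]), 4045) (array([ 510.1, -367.1]), 24.7, array([ 510.1, -366.4,   79.2]), 3837)
4.9 [ 510.89783899 -363.81619338  122.73360049] [1.79932793e+02 4.58790309e-02 8.70373190e+01] [ 0.08502941 -0.69537643 -0.12712397 -0.07024809 -0.17520011  0.04160474]
```

Call:
apply_moves:
  rows:
    - [-3,-0.5,30,0,0,0]
    - [0,0,30,0,0,0]
    - [0,0,30,0,0,0]
    - [0,0,12,0,0,0]
    - [0,0,0,0,0,0]

```text
time: 5.52
tool_pos: [509.8, -366.5, 19.7]
tcp_rot: [-180.0, -0.0, 87.0]
ft_force: [-1.1, -0.6, 0.5]
finger_gap: 84.9
grip_force: 0.0
```

Call:
apply_moves:
  rows:
    - [0,0,0,0,0,0]
    - [0,0,0,0,0,0]
    - [0,0,0,0,0,0]
    - [0,0,0,0,0,0]
    - [0,0,0,0,0,0]
  fingers: 40
  grip_force: 50

```text
time: 6.15
tool_pos: [510.8, -367.8, 21.4]
tcp_rot: [179.9, 0.1, 87.0]
ft_force: [-1.7, 1.0, 6.3]
finger_gap: 49.0
grip_force: 51.2
```

```bash
python3 - <<'E'
from h import *
im,W=cam("wrist")
s=sense(); print(s)
save(im,"w2")
for t in (3,2): print(disc(W,(510,-366),80.5,t))
E
```

```text
{'time': 6.2, 'joint_pos': array([-4.04194166e+01,  2.02676356e+01,  8.98611355e+01, -2.43936780e-03,
        6.97174636e+01, -3.74356199e+01]), 'qd': array([-0.01130965,  0.03645513, -0.04571078,  0.03436872,  0.05631468,
       -0.05662534]), 'joint_efforts': array([ 1.34314005e-01, -6.02468562e+01, -4.33467078e+01,  6.29320764e-02,
       -5.22827525e-01,  8.20446614e-03]), 'tool_pos': array([ 510.77588053, -367.77186893,   21.36872137]), 'tcp_rot': array([1.79879297e+02, 9.52878467e-02, 8.70169454e+01]), 'ft_force': array([-1.87986502,  0.57447308,  5.80474255]), 'wrist_torque': array([ 0.16946008,  0.13549622, -0.02043167]), 'grip_force': 51.24823272228241, 'finger_gap': 48.77161548116058}
(array([ 510.8, -361.5]), 38.3, array([ 510.7, -365.8,   79.5]), 11863)
(array([ 511.1, -361.1]), 38.0, array([ 510.4, -366.1,   79.7]), 10262)
```

View pics/w2.png

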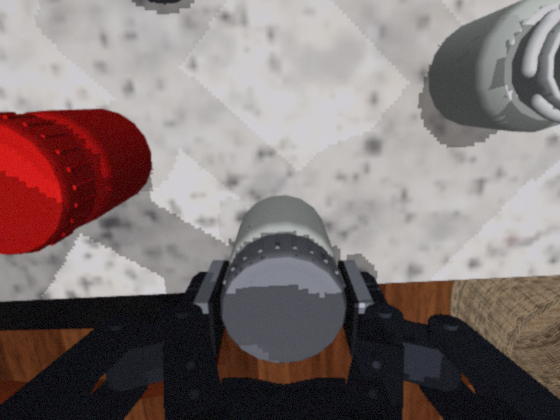

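The pot is between the pads, with its cap disc at about (284,310), centred between the fingers. I'll lift it and carry it toward the far place.

Call:
apply_moves:
  rows:
    - [0,0,-30,0,0,0]
    - [0,0,-50,0,0,0]
    - [0,0,-50,0,0,0]
    - [30,8,0,0,0,0.001]
    - [46,13,0,0,0,0.001]

```text
time: 6.82
tool_pos: [535.2, -292.8, 151.0]
tcp_rot: [179.9, 0.1, 86.8]
ft_force: [0.1, 0.9, -3.4]
finger_gap: 48.8
grip_force: 52.4
```

Call:
apply_moves:
  rows:
    - [46,14,0,0,0,0.001]
    - [46,14,0,0,0,0.001]
    - [46,14,0,0,0,0.001]
    - [46,14,0,0,0,0]
    - [40,8,0,0,0,0]

```text
time: 7.45
tool_pos: [611.6, -70.2, 149.7]
tcp_rot: [180.0, -0.0, 86.8]
ft_force: [-0.2, -0.7, -2.2]
finger_gap: 48.6
grip_force: 52.4
```

Call:
apply_moves:
  rows:
    - [18,0,0,0,0,0]
    - [0,0,0,0,0,0]
    - [0,0,0,0,0,0]
    - [0,0,0,0,0,0]
    - [0,0,0,0,0,0]

```text
time: 8.07
tool_pos: [612.1, -55.1, 149.4]
tcp_rot: [180.0, 0.0, 86.7]
ft_force: [0.3, 0.6, -2.8]
finger_gap: 48.4
grip_force: 52.4
```

```bash
cat >> h.py <<'E'
def held(W,z,half=15):
    """extent along tool x of level points at world height z near the tool axis -> centre offset"""
    p,R=toolpose(); T=(W-p)@R
    m=(abs(T[...,1])<4)&(abs(W[...,2]-z)<5)&(abs(T[...,0])<40); q=T[m]
    return np.round(np.percentile(q[:,0],[0,1,50,99,100]),1),round(np.median(W[m][:,2]),1),len(q)
E
python3 - <<'E'
from h import *
im,W=cam("wrist"); save(im,"w3")
s=sense(); print(s["time"],s["tool_pos"],s["tcp_rot"],s["finger_gap"],s["ft_force"],s["grip_force"])
for xy in ((534,42),(618,38)): print(disc(W,xy,88.5,3,35))
print(held(W,s["tool_pos"][2]-21.4+79.5))
E
```

```text
8.125 [612.11766649 -54.8710018  149.40096876] [1.79999840e+02 5.44812808e-03 8.66697887e+01] 48.578363679709796 [ 0.02192406 -0.10272231 -1.86555474] 52.376883029937744
(array([535.5,  42. ]), 24.9, array([536. ,  42.5,  87.3]), 4772)
(array([619.2,  37.3]), 24.8, array([619.2,  37.8,  87.3]), 4781)
(array([-24.9, -23.1,   3.2,  24.5,  25.3]), np.float64(207.2), 2413)
```

View pics/w3.png

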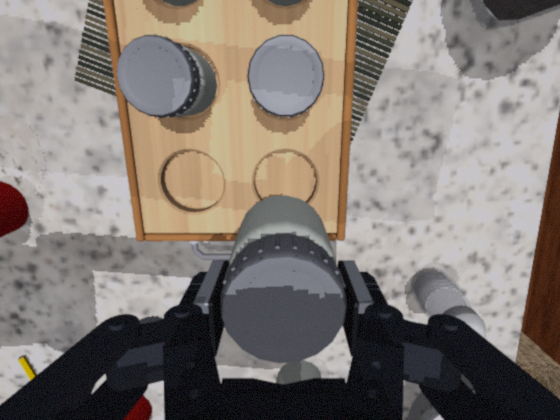

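The wrist view shows the held pot at (284,290), the empty far place at (285,180) and near place at (193,180), with stored pots at (157,75) and (286,75). I'll measure the hole rims directly.

```bash
cat >> h.py <<'E'
def holes(W,guesses,zt=22.):
    p,R=toolpose(); c=eyes.get_calibration("wrist"); M=np.array(c["mount"]); C=p+R@M[:3,3]
    D=W-C; Q=C+D*((zt-C[2])/D[...,2])[...,None]
    for g in guesses:
        r=np.hypot(Q[...,0]-g[0],Q[...,1]-g[1])
        print("surface z",np.nanmedian(W[...,2][(r>31)&(r<36)]))
        m=(r<34)&(W[...,2]<zt-4)&(W[...,2]>3); q=Q[m][:,:2].astype(np.float32)
        c2,rad=cv2.minEnclosingCircle(q)
        h=cv2.convexHull(q)[:,0]; A=np.c_[2*h,np.ones(len(h))]; s=np.linalg.lstsq(A,(h**2).sum(1),rcond=None)[0]
        print(np.round(c2,1),round(rad,1),"fit",s[:2].round(1),round(float(np.sqrt(s[2]+s[0]**2+s[1]**2)),1),q.min(0),q.max(0),len(q),"floor",np.median(W[...,2][m]).round(1))
E
python3 - <<'E'
from h import *
im,W=cam("wrist"); print(sense()["tool_pos"])
holes(W,[(530.8,-41.7),(614.5,-46.4)])
E
```

```text
[612.11783278 -54.69378762 149.39491339]
surface z 21.34376162852959
[531.5 -40.9] 28.1 fit [531.6 -40.9] 27.8 [503.92392 -68.74651] [559.32935  -13.041172] 2983 floor 7.5
surface z 21.794359930023575
[614.6 -44.9] 28.3 fit [614.5 -45.5] 27.8 [586.5061  -66.03028] [642.09265  -17.826227] 2478 floor 7.5
```

Call:
apply_moves:
  rows:
    - [9.1,2.2,20,0,0,0]
    - [0,0,30,0,0,0]
    - [0,0,30,0,0,0]
    - [0,0,20,0,0,0]
    - [0,0,0,0,0,0]

```text
time: 8.8
tool_pos: [612.8, -44.4, 46.5]
tcp_rot: [-179.7, -0.0, 86.7]
ft_force: [-0.6, 0.2, -2.1]
finger_gap: 48.6
grip_force: 52.3
```

Call:
apply_moves:
  rows:
    - [0,0,0,0,0,0]
    - [0,0,0,0,0,0]
    - [0,0,0,0,0,0]
    - [0,0,0,0,0,0]
    - [0,0,0,0,0,0]

```text
time: 9.43
tool_pos: [615.0, -45.1, 49.6]
tcp_rot: [180.0, 0.0, 86.7]
ft_force: [0.1, -0.6, -2.7]
finger_gap: 48.3
grip_force: 52.3
```

Call:
apply_moves:
  rows:
    - [-0.5,-0.2,5,0,0,0]
    - [0,0,5,0,0,0]
    - [0,0,5,0,0,0]
    - [0,0,3,0,0,0]
    - [0,0,2,0,0,0]

```text
time: 10.05
tool_pos: [614.5, -45.5, 29.4]
tcp_rot: [-180.0, -0.0, 86.7]
ft_force: [-6.0, 0.5, 10.9]
finger_gap: 48.4
grip_force: 53.5
```

Call:
apply_moves:
  rows:
    - [0,0,0.5,0,0,0]
    - [0,0,0,0,0,0]
    - [0,0,0,0,0,0]
    - [0,0,0,0,0,0]
    - [0,0,0,0,0,0]

```text
time: 10.68
tool_pos: [614.9, -45.6, 29.5]
tcp_rot: [180.0, 0.0, 86.7]
ft_force: [-2.9, 0.5, 5.6]
finger_gap: 48.5
grip_force: 52.9
```

Call:
apply_moves:
  rows:
    - [0,0,0,0,0,0]
    - [0,0,0,0,0,0]
    - [0,0,-15,0,0,0]
    - [0,0,-35,0,0,0]
    - [0,0,-50,0,0,0]
  fingers: 60

```text
time: 11.3
tool_pos: [613.6, -45.4, 129.3]
tcp_rot: [-179.9, -0.0, 86.7]
ft_force: [0.3, 0.6, 0.8]
finger_gap: 60.5
grip_force: 0.0
```

```bash
python3 - <<'E'
from h import *
im,W=cam("wrist"); s=sense(); print(s["time"],s["tool_pos"],s["finger_gap"])
print(disc(W,(615,-45.5),88.5,3,30),disc(W,(619,37.5),88.5,3,30))
rows((615.5,-279,120),86.8,6)
E
```

```text
11.35 [618.38745813 -46.08206695 139.17704434] 59.80199958950486
(array([614.1, -45.2]), 24.8, array([614.3, -44.4,  87.3]), 3932) (array([619.1,  37.3]), 24.8, array([619.2,  37.8,  87.3]), 5527)
[[-38.8, 1.7, 3.2, 0, 0, np.float64(-0.0)], [-38.8, 1.7, 3.2, 0, 0, np.float64(-0.0)], [-38.8, 1.7, 3.2, 0, 0, np.float64(-0.0)], [-38.8, 1.8, 3.2, 0, 0, np.float64(-0.0)], [-38.8, 1.7, 3.2, 0, 0, np.float64(-0.001)]]
[[-38.7, 1.7, 3.2, 0, 0, np.float64(-0.0)]]
```

Call:
apply_moves:
  rows:
    - [-35,2,0,0,0,0]
    - [-45,3,2,0,0,0]
    - [-55,3.5,2,0,0,0]
    - [-55,3.5,2,0,0,0]
    - [-45,2.5,2,0,0,0]
  fingers: 85

```text
time: 11.98
tool_pos: [616.0, -283.5, 122.1]
tcp_rot: [179.9, 0.1, 86.7]
ft_force: [1.7, -0.1, 0.3]
finger_gap: 85.0
grip_force: 0.0
```

Call:
apply_moves:
  rows:
    - [0,0,0,0,0,0]
    - [0,0,0,0,0,0]
    - [0,0,0,0,0,0]
    - [0,0,0,0,0,0]
    - [0,0,0,0,0,0]

```text
time: 12.6
tool_pos: [616.0, -280.2, 121.1]
tcp_rot: [180.0, 0.0, 86.8]
ft_force: [0.2, 0.1, 0.5]
finger_gap: 84.7
grip_force: 0.0
```

```bash
python3 - <<'E'
from h import *
im,W=cam("wrist"); s=sense(); print(s["time"],s["tool_pos"],s["tcp_rot"])
for z,t in((74.5,6),(74.5,3),(66,3)): print(disc(W,(616,-281),z,t,30))
print(held(W,73))
E
```

```text
12.65 [ 615.94274168 -280.40968607  121.0193072 ] [1.79995721e+02 2.86481374e-03 8.67800942e+01]
(array([ 617. , -282.3]), 21.0, array([ 617.1, -280.7,   71.7]), 1267)
(array([ 617.5, -281.3]), 18.4, array([ 617. , -281. ,   73.4]), 620)
(array([ 617.1, -282.5]), 20.9, array([ 617. , -283.1,   67. ]), 267)
(array([-22.2, -22. ,  13.3,  18.8,  19. ]), np.float64(71.1), 230)
```

Call:
apply_moves:
  rows:
    - [-0.8,1.3,25,0,0,0]
    - [0,0,30,0,0,0]
    - [0,0,30,0,0,0]
    - [0,0,15.5,0,0,0]
    - [0,0,0,0,0,0]

```text
time: 13.28
tool_pos: [616.1, -281.2, 19.0]
tcp_rot: [-179.9, -0.1, 86.7]
ft_force: [0.2, -0.5, 0.1]
finger_gap: 84.8
grip_force: 0.0
```

Call:
apply_moves:
  rows:
    - [0,0,0,0,0,0]
    - [0,0,0,0,0,0]
    - [0,0,0,0,0,0]
    - [0,0,0,0,0,0]
    - [0,0,0,0,0,0]
  fingers: 40
  grip_force: 50

```text
time: 13.9
tool_pos: [617.9, -282.5, 22.8]
tcp_rot: [179.9, 0.1, 86.7]
ft_force: [-3.9, 0.3, 8.2]
finger_gap: 40.6
grip_force: 37.3
```

```bash
python3 - <<'E'
from h import *
im,W=cam("wrist"); s=sense(); print(s["time"],s["tool_pos"],s["tcp_rot"],s["finger_gap"],s["ft_force"])
print(disc(W,(617.4,-281.3),74.5,3,22))
E
```

```text
13.95 [ 617.86648822 -282.46051189   22.74577543] [1.79889509e+02 6.60477661e-02 8.67341504e+01] 40.982777171883676 [-3.97934215  1.5364085   8.24993183]
(array([ 617.4, -281.3]), 21.9, array([ 617.6, -281. ,   73.5]), 1942)
```

The gap fell to 41 mm, so the pads closed on the shoulder rather than the body. I'll reopen, go 8.5 mm lower and regrip.

Call:
apply_moves:
  rows:
    - [0,0,0,0,0,0]
    - [0,0,0,0,0,0]
    - [0,0,4,0,0,0]
    - [0,0,4.5,0,0,0]
    - [0,0,0,0,0,0]
  fingers: 75

```text
time: 14.58
tool_pos: [616.4, -281.5, 10.8]
tcp_rot: [-179.9, -0.0, 86.7]
ft_force: [0.1, 1.5, 0.6]
finger_gap: 75.1
grip_force: 0.0
```

Call:
apply_moves:
  rows:
    - [0,0,0,0,0,0]
    - [0,0,0,0,0,0]
    - [0,0,0,0,0,0]
    - [0,0,0,0,0,0]
    - [0,0,0,0,0,0]
  fingers: 40
  grip_force: 50

```text
time: 15.2
tool_pos: [617.5, -282.2, 12.5]
tcp_rot: [179.9, 0.0, 86.7]
ft_force: [0.4, -0.5, 5.2]
finger_gap: 48.5
grip_force: 52.4
```

```bash
python3 - <<'E'
from h import *
im,W=cam("wrist"); save(im,"w4");s=sense(); print(s["time"],s["tool_pos"],s["tcp_rot"],s["finger_gap"],s["ft_force"])
print(disc(W,(617.4,-281.3),74.5,3,22))
p,R=toolpose(); T=(W-p)@R
for y0 in (-45,-40,-35,-30,30,35,40,45):
    m=(abs(T[...,1]-y0)<1.5)&(abs(T[...,0])<11)&(T[...,2]>-60); print(y0,np.percentile(T[m][:,2],[5,50,95]).round(1) if m.any() else None)
E
```

```text
15.25 [ 617.48706076 -282.134208     12.51898497] [1.79943552e+02 2.66917544e-02 8.67306850e+01] 49.14253352809447 [ 0.17627203 -0.84892436  4.98524687]
(array([ 617.7, -282.1]), 18.9, array([ 617.4, -281.3,   73.3]), 2054)
-45 [12.3 13.2 14.1]
-40 [12.3 13.3 14.3]
-35 [-58.  -39.4  14. ]
-30 [-57.3  12.4  14. ]
30 [-57.3  12.7  14.1]
35 [-58.5 -40.6  14.1]
40 [12.2 13.3 14.5]
45 [12.2 13.3 14.3]
```

Call:
apply_moves:
  rows:
    - [0,0,-27,0,0,0]
    - [0,0,-35,0,0,0]
    - [0,0,-35,0,0,0]
    - [25,-11,0,0,0,0]
    - [50,-22,0,0,0,0]

```text
time: 15.88
tool_pos: [588.0, -205.6, 108.6]
tcp_rot: [180.0, 0.0, 86.6]
ft_force: [0.1, 0.8, -1.3]
finger_gap: 49.1
grip_force: 52.3
```

Call:
apply_moves:
  rows:
    - [55,-24,0,0,0,0]
    - [55,-24,0,0,0,0]
    - [30,-13,0,0,0,0]
    - [11.5,-5,0,0,0,0]
    - [0,0,0,0,0,0]

```text
time: 16.5
tool_pos: [530.8, -49.9, 108.5]
tcp_rot: [-180.0, 0.0, 86.8]
ft_force: [0.9, -0.4, -2.2]
finger_gap: 49.3
grip_force: 52.3
```

Call:
apply_moves:
  rows:
    - [0,0,0,0,0,0]
    - [0,0,0,0,0,0]
    - [0,0,0,0,0,0]
    - [0,0,0,0,0,0]
    - [0,0,0,0,0,0]

```text
time: 17.12
tool_pos: [531.1, -50.2, 108.9]
tcp_rot: [-180.0, 0.0, 86.7]
ft_force: [-0.3, -0.8, -1.9]
finger_gap: 48.9
grip_force: 52.3
```

```bash
python3 - <<'E'
from h import *
im,W=cam("wrist"); s=sense(); p=s["tool_pos"];print(s["time"],p,s["tcp_rot"],s["finger_gap"],s["ft_force"])
print(disc(W,(p[0],p[1]),p[2]+61,3,22), disc(W,(535.5,42.2),88.5,3,30))
E
```

```text
17.175 [531.1184101  -50.1544308  108.89893455] [ 1.79999496e+02 -3.00566009e-04  8.67307679e+01] 48.950016504209586 [-0.52749601  0.60142952 -0.99520938]
(array([531.3, -50.4]), 19.9, array([531.2, -48.8, 169.2]), 2609) (array([535.3,  42. ]), 24.8, array([535.3,  42.6,  87.3]), 7046)
```

Call:
apply_moves:
  rows:
    - [9,0,18,0,0,0]
    - [0,0,25,0,0,0]
    - [0,0,20,0,0,0]
    - [0,0,5,0,0,0]
    - [0,0,0,0,0,0]

```text
time: 17.8
tool_pos: [531.2, -40.7, 40.3]
tcp_rot: [-179.9, -0.0, 86.7]
ft_force: [-0.1, 0.2, -2.4]
finger_gap: 48.6
grip_force: 52.3
```

Call:
apply_moves:
  rows:
    - [0,0,0,0,0,0]
    - [0,0,0,0,0,0]
    - [0,0,0,0,0,0]
    - [0,0,0,0,0,0]
    - [0,0,0,0,0,0]

```text
time: 18.42
tool_pos: [531.6, -41.1, 41.0]
tcp_rot: [180.0, -0.0, 86.7]
ft_force: [0.9, 1.3, -1.3]
finger_gap: 48.9
grip_force: 52.3
```

Call:
apply_moves:
  rows:
    - [0,0,5,0,0,0]
    - [0,0,5,0,0,0]
    - [0,0,5,0,0,0]
    - [0,0,3,0,0,0]
    - [0,0,1.5,0,0,0]

```text
time: 19.05
tool_pos: [531.4, -41.1, 21.0]
tcp_rot: [-180.0, -0.0, 86.7]
ft_force: [-0.2, -0.7, -1.1]
finger_gap: 48.8
grip_force: 52.3
```

Call:
apply_moves:
  rows:
    - [0,0,0.5,0,0,0]
    - [0,0,0.5,0,0,0]
    - [0,0,0,0,0,0]
    - [0,0,0,0,0,0]
    - [0,0,0,0,0,0]

```text
time: 19.68
tool_pos: [531.8, -41.1, 20.6]
tcp_rot: [180.0, 0.0, 86.7]
ft_force: [-0.3, -0.2, -1.2]
finger_gap: 49.1
grip_force: 52.5
```

Call:
apply_moves:
  rows:
    - [0,0,0.5,0,0,0]
    - [0,0,0.5,0,0,0]
    - [0,0,0.5,0,0,0]
    - [0,0,0,0,0,0]
    - [0,0,0,0,0,0]

```text
time: 20.3
tool_pos: [531.9, -41.2, 20.4]
tcp_rot: [180.0, 0.0, 86.7]
ft_force: [-6.8, 1.2, 13.0]
finger_gap: 49.2
grip_force: 53.9
```

Call:
apply_moves:
  rows:
    - [0,0,0,0,0,0]
    - [0,0,0,0,0,0]
    - [0,0,-15,0,0,0]
    - [0,0,-40,0,0,0]
    - [0,0,-50,0,0,0]
  fingers: 60

```text
time: 20.92
tool_pos: [530.7, -41.0, 124.8]
tcp_rot: [-179.9, -0.0, 86.7]
ft_force: [1.4, -0.3, -0.5]
finger_gap: 60.2
grip_force: 0.0
```

Call:
apply_moves:
  rows:
    - [0,0,0,0,0,0]
    - [0,0,0,0,0,0]
    - [0,0,0,0,0,0]
    - [0,0,0,0,0,0]
    - [0,0,0,0,0,0]
  fingers: 85

```text
time: 21.55
tool_pos: [531.1, -41.0, 123.1]
tcp_rot: [-179.9, -0.0, 86.7]
ft_force: [-0.0, -0.1, -0.1]
finger_gap: 84.6
grip_force: 0.0
```

```bash
python3 - <<'E'
from h import *
im,W=cam("wrist"); save(im,"w5"); s=sense(); p=s["tool_pos"];print(s["time"],p,s["tcp_rot"])
for t in (3,2,1.5): print(disc(W,(531.6,-41),81.5,t,24))
print(disc(W,(614.5,-45.4),88.5,3,30),disc(W,(535.5,42.2),88.5,3,30),disc(W,(619.2,37.5),88.5,3,30))
rows((460,-213,70),86.7,5)
E
```

```text
21.6 [531.24167511 -41.02512463 123.28210687] [-1.79937751e+02 -7.35647968e-03  8.67360530e+01]
(array([532. , -41.3]), 20.3, array([532.2, -40.1,  80.8]), 872)
(array([532.2, -40.4]), 19.2, array([532. , -40.3,  81.3]), 657)
(array([532.2, -41.7]), 17.4, array([532.1, -40.8,  81.5]), 573)
(array([613.8, -45.2]), 24.7, array([613.6, -44.5,  87.3]), 4159) (array([535.4,  42. ]), 24.8, array([535.3,  42.6,  87.3]), 5865) (array([618.7,  37.1]), 24.7, array([618.4,  37.9,  87.3]), 5893)
[[-35.2, -12.3, 10.7, 0, 0, np.float64(0.0)], [-35.1, -12.3, 10.6, 0, 0, np.float64(0.0)], [-35.2, -12.2, 10.7, 0, 0, np.float64(0.0)], [-35.1, -12.3, 10.6, 0, 0, np.float64(0.0)], [-35.2, -12.2, 10.7, 0, 0, np.float64(0.001)]]
```

View pics/w5.png

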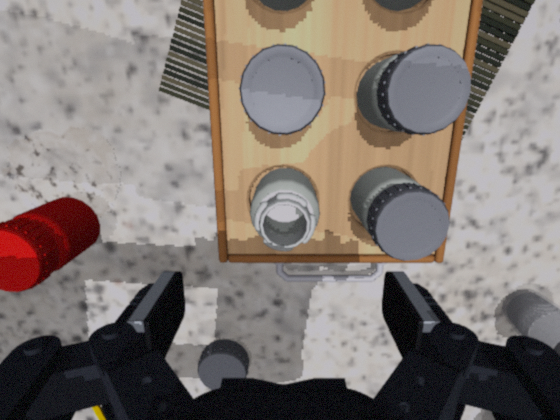

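All six pots now stand in the carrier: the open one at pixel (285,222), the closed one at (408,220). The loose cap is at (223,362).

Call:
apply_moves:
  rows:
    - [-30,-12.3,5,0,0,0]
    - [-38,-12.3,10,0,0,0]
    - [-38,-12.3,13,0,0,0]
    - [-38,-12.3,10,0,0,0]
    - [-32,-12.1,5,0,0,0]

```text
time: 22.22
tool_pos: [459.4, -214.4, 80.1]
tcp_rot: [-180.0, -0.0, 86.7]
ft_force: [1.2, -0.4, 0.4]
finger_gap: 84.9
grip_force: 0.0
```

Call:
apply_moves:
  rows:
    - [0,0,0,0,0,0]
    - [0,0,0,0,0,0]
    - [0,0,0,0,0,0]
    - [0,0,0,0,0,0]
    - [0,0,0,0,0,0]

```text
time: 22.85
tool_pos: [460.7, -212.9, 81.0]
tcp_rot: [180.0, 0.0, 86.8]
ft_force: [0.2, 0.4, -0.1]
finger_gap: 85.1
grip_force: 0.0
```

```bash
python3 - <<'E'
from h import *
im,W=cam("wrist"); s=sense(); p=s["tool_pos"];print(s["time"],p,s["tcp_rot"])
for t in (4,2): print(disc(W,(460,-215.5),19,t,30))
E
```

```text
22.9 [ 460.61401562 -212.99507203   80.97925987] [1.79991515e+02 4.10152427e-03 8.67754982e+01]
(array([ 460. , -215.7]), 25.3, array([ 460. , -214.9,   18.6]), 3459)
(array([ 459.8, -215.6]), 24.8, array([ 460. , -215.3,   18.7]), 3308)
```

Call:
apply_moves:
  rows:
    - [-2.5,-0.5,20,0,0,0]
    - [0,0,30,0,0,0]
    - [0,0,20,0,0,0]
    - [0,0,10,0,0,0]
    - [0,0,0,0,0,0]
  fingers: 70

```text
time: 23.52
tool_pos: [459.3, -215.5, 0.4]
tcp_rot: [-179.9, -0.0, 86.7]
ft_force: [0.9, -1.2, -0.4]
finger_gap: 70.0
grip_force: 0.0
```

Call:
apply_moves:
  rows:
    - [0,0,0,0,0,0]
    - [0,0,0,0,0,0]
    - [0,0,0,0,0,0]
    - [0,0,0,0,0,0]
    - [0,0,0,0,0,0]
  fingers: 40
  grip_force: 80

```text
time: 24.15
tool_pos: [459.8, -215.8, 1.0]
tcp_rot: [180.0, 0.0, 86.7]
ft_force: [0.4, 0.3, -0.5]
finger_gap: 39.9
grip_force: 0.0
```

```bash
python3 - <<'E'
from h import *
im,W=cam("wrist"); save(im,"w6"); s=sense(); p=s["tool_pos"];print(s["time"],p,s["tcp_rot"],s["finger_gap"],s["grip_force"],s["ft_force"])
for t in (4,2): print(disc(W,(460,-215.5),19,t,25.5))
print(held(W,19))
E
```

```text
24.2 [ 459.74231816 -215.82707563    0.92313151] [1.79998723e+02 1.41025518e-03 8.67321862e+01] 39.699352904592615 0.0 [-0.65124855 -0.33962421  0.18956364]
(array([ 459.8, -215.7]), 25.1, array([ 459.9, -214.4,   18.6]), 6855)
(array([ 459.6, -216.1]), 24.7, array([ 459.8, -214.9,   18.7]), 6599)
(array([-24.3, -23.3,   1.6,  24.2,  25.3]), np.float64(18.4), 1467)
```

View pics/w6.png

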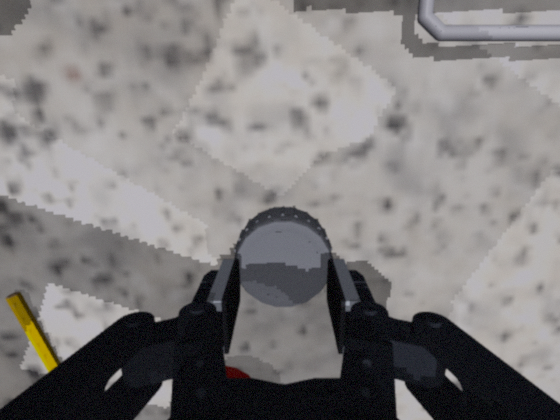

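The pads seem to have closed above the cap, with no grip force. I'll measure where the pad ends really are.

```bash
python3 - <<'E'
from h import *
im,W=cam("wrist"); p,R=toolpose(); T=(W-p)@R
for v in range(230,360,12):
    print(v,[(u,T[v,u].round().tolist()) for u in (215,225,235,345,355)])
E
```

```text
230 [(215, [11.0, -37.0, 1.0]), (225, [11.0, -32.0, 1.0]), (235, [10.0, -26.0, 2.0]), (345, [11.0, 33.0, 1.0]), (355, [10.0, 39.0, 3.0])]
242 [(215, [3.0, -37.0, 1.0]), (225, [3.0, -32.0, 3.0]), (235, [3.0, -26.0, 1.0]), (345, [4.0, 34.0, 1.0]), (355, [3.0, 39.0, 2.0])]
254 [(215, [-4.0, -38.0, 2.0]), (225, [-4.0, -32.0, 1.0]), (235, [-4.0, -27.0, 1.0]), (345, [-4.0, 34.0, 1.0]), (355, [-3.0, 39.0, 1.0])]
266 [(215, [-11.0, -38.0, 1.0]), (225, [11.0, -25.0, -42.0]), (235, [11.0, -20.0, -43.0]), (345, [11.0, 26.0, -42.0]), (355, [-11.0, 40.0, 1.0])]
278 [(215, [7.0, -28.0, -46.0]), (225, [11.0, -23.0, -54.0]), (235, [7.0, -20.0, -46.0]), (345, [11.0, 24.0, -53.0]), (355, [7.0, 30.0, -45.0])]
290 [(215, [11.0, -25.0, -62.0]), (225, [10.0, -22.0, -61.0]), (235, [2.0, -20.0, -47.0]), (345, [10.0, 23.0, -60.0]), (355, [11.0, 26.0, -61.0])]
302 [(215, [10.0, -24.0, -68.0]), (225, [11.0, -20.0, -69.0]), (235, [-2.0, -20.0, -49.0]), (345, [10.0, 21.0, -68.0]), (355, [10.0, 25.0, -69.0])]
314 [(215, [12.0, -22.0, -78.0]), (225, [5.0, -21.0, -68.0]), (235, [-7.0, -20.0, -51.0]), (345, [5.0, 21.0, -69.0]), (355, [12.0, 23.0, -78.0])]
326 [(215, [13.0, -20.0, -85.0]), (225, [1.0, -21.0, -69.0]), (235, [-51.0, -29.0, 2.0]), (345, [1.0, 21.0, -70.0]), (355, [13.0, 21.0, -85.0])]
338 [(215, [17.0, -18.0, -96.0]), (225, [-4.0, -21.0, -69.0]), (235, [-60.0, -29.0, 2.0]), (345, [-3.0, 22.0, -70.0]), (355, [17.0, 19.0, -96.0])]
350 [(215, [17.0, -17.0, -101.0]), (225, [-10.0, -21.0, -69.0]), (235, [-66.0, -29.0, 0.0]), (345, [17.0, 15.0, -101.0]), (355, [17.0, 18.0, -100.0])]
```

The depth picture shows the pad ends about 34 mm behind the reported TCP. That also explains the earlier gaps: 49 mm was the closed pot's cap and 41 mm the open pot's beads. I'll open and go down about 29 mm more, watching the force.

Call:
apply_moves:
  rows:
    - [0,0,0,0,0,0]
    - [0,0,0,0,0,0]
    - [0,0,5,0,0,0]
    - [0,0,7,0,0,0]
    - [0,0,5,0,0,0]
  fingers: 70

```text
time: 24.88
tool_pos: [459.3, -215.6, -17.0]
tcp_rot: [-180.0, -0.0, 86.7]
ft_force: [-0.3, -0.1, -0.2]
finger_gap: 69.9
grip_force: 0.0
```

```bash
python3 - <<'E'
from h import *
im,W=cam("wrist"); s=sense(); p,R=toolpose(); T=(W-p)@R; print(s["time"],p,s["ft_force"],s["finger_gap"])
m=(abs(T[...,1])<60)&(abs(T[...,0])<12)&(W[...,2]>22)&(abs(T[...,1])>28)&(T[...,2]>-60); 
i=np.argsort(-T[m][:,2])[:400:40]; print(T[m][i].round(1).tolist(), m.sum())
E
```

```text
24.925 [ 458.91444862 -215.32305731  -17.56200136] [-0.19258149  0.384829   -0.16788578] 69.72339932966128
[[-6.1, -34.8, -39.5], [-5.1, -34.6, -40.4], [-7.7, 35.3, -41.2], [10.6, -35.7, -41.8], [-9.9, -34.9, -42.4], [-10.6, 35.6, -42.9], [7.6, 35.5, -43.2], [11.0, -40.7, -43.5], [6.7, -44.7, -44.0], [1.6, 35.2, -44.4]] 2509
```

Call:
apply_moves:
  rows:
    - [0,0,5,0,0,0]
    - [0,0,4,0,0,0]
    - [0,0,2.5,0,0,0]
    - [0,0,0,0,0,0]
    - [0,0,0,0,0,0]

```text
time: 25.55
tool_pos: [459.9, -215.9, -27.4]
tcp_rot: [180.0, 0.0, 86.7]
ft_force: [0.1, 0.3, 0.7]
finger_gap: 70.1
grip_force: 0.0
```

Call:
apply_moves:
  rows:
    - [0,0,0,0,0,0]
    - [0,0,0,0,0,0]
    - [0,0,0,0,0,0]
    - [0,0,0,0,0,0]
    - [0,0,0,0,0,0]
  fingers: 40
  grip_force: 80

```text
time: 26.18
tool_pos: [460.4, -216.2, -26.7]
tcp_rot: [179.9, 0.0, 86.7]
ft_force: [-1.1, 0.6, 5.7]
finger_gap: 47.5
grip_force: 82.3
```

```bash
python3 - <<'E'
from h import *
im,W=cam("wrist"); save(im,"w7"); s=sense(); p=s["tool_pos"];print(s["time"],p,s["tcp_rot"],s["finger_gap"],s["grip_force"],s["ft_force"])
for t in (4,2): print(disc(W,(460,-215.5),19,t,26))
print(held(W,19))
E
```

```text
26.225 [ 460.3725946  -216.17852797  -26.67923867] [1.79937583e+02 3.54998361e-02 8.67348554e+01] 46.88059528218006 82.31832685880363 [-1.06353826  0.07510815  5.81230798]
(array([ 460. , -215.5]), 26.0, array([ 460.3, -214.5,   18.7]), 9789)
(array([ 460. , -215.5]), 26.0, array([ 460.3, -215.1,   18.8]), 9322)
(array([-23.7, -23.1,   3. ,  24.2,  25.2]), np.float64(18.5), 2013)
```

View pics/w7.png

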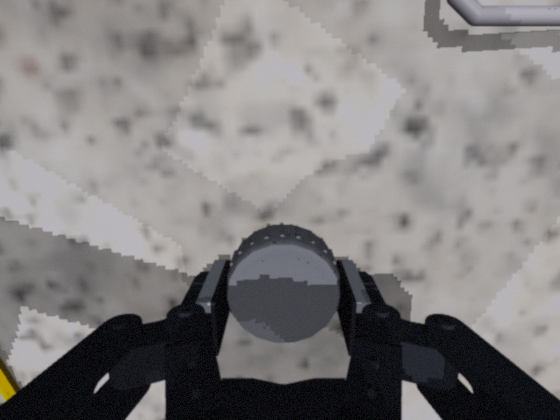

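The cap is now held between the pads at about (284,285), with 82 N of grip. I'll carry it to the open pot.

Call:
apply_moves:
  rows:
    - [0,0,-30,0,0,0]
    - [0,0,-40,0,0,0]
    - [0,0,-35,0,0,0]
    - [20,7,0,0,0,0]
    - [40,14,0,0,0,0]

```text
time: 26.85
tool_pos: [484.7, -157.8, 78.4]
tcp_rot: [179.9, 0.1, 86.6]
ft_force: [0.5, 0.3, -0.8]
finger_gap: 47.0
grip_force: 82.1
```

Call:
apply_moves:
  rows:
    - [45,15.5,0,0,0,0]
    - [40,14,0,0,0,0]
    - [25,8,0,0,0,0]
    - [8.6,3,0,0,0,0]
    - [0,0,0,0,0,0]

```text
time: 27.48
tool_pos: [531.2, -41.1, 77.3]
tcp_rot: [-180.0, 0.0, 86.8]
ft_force: [-0.1, -1.1, -0.3]
finger_gap: 47.2
grip_force: 82.1
```

Call:
apply_moves:
  rows:
    - [0,0,0,0,0,0]
    - [0,0,0,0,0,0]
    - [0,0,0,0,0,0]
    - [0,0,0,0,0,0]
    - [0,0,0,0,0,0]

```text
time: 28.1
tool_pos: [531.3, -41.1, 77.4]
tcp_rot: [180.0, 0.0, 86.7]
ft_force: [-0.0, 0.1, -1.3]
finger_gap: 46.9
grip_force: 82.1
```

```bash
python3 - <<'E'
from h import *
im,W=cam("wrist"); s=sense(); p=s["tool_pos"];print(s["time"],p,s["tcp_rot"],s["finger_gap"],s["grip_force"],s["ft_force"])
print(held(W,p[2]+26.7+19)); print(disc(W,(535.5,42.2),88.5,3,30),disc(W,(619.2,37.5),88.5,3,30),disc(W,(614,-45.2),88.5,3,30))
# held cap centre across the fingers
R=toolpose()[1]; T=(W-p)@R; z=p[2]+26.7+18.7
m=(T[...,0]>12)&(T[...,0]<26)&(abs(W[...,2]-z)<3)&(abs(T[...,1])<30); print(T[m][:,1].min(),T[m][:,1].max())
m=(T[...,0]>12)&(T[...,0]<14)&m; print(np.percentile(T[m][:,1],[2,98]))
E
```

```text
28.15 [531.31678533 -41.05852185  77.42841411] [1.79997216e+02 6.19921189e-04 8.67297762e+01] 47.232945020100985 82.14296003803611 [ 0.00887574 -0.52179023  0.19831847]
(array([-24.2, -23.2,   3. ,  24.1,  25.1]), np.float64(122.5), 2019)
(array([535.1,  41.9]), 24.8, array([535.2,  42.7,  87.3]), 9722) (array([618.5,  37.2]), 24.8, array([618.3,  38. ,  87.4]), 9801) (array([613.5, -45. ]), 24.9, array([613.4, -44.3,  87.3]), 6343)
-20.963716433357543 20.894561488653252
[-19.91425534  19.79298282]
```

Call:
apply_moves:
  rows:
    - [-0.3,0.6,7,0,0,0]
    - [0,0,7,0,0,0]
    - [0,0,5,0,0,0]
    - [0,0,1,0,0,0]
    - [0,0,0,0,0,0]

```text
time: 28.78
tool_pos: [531.9, -41.3, 57.3]
tcp_rot: [-180.0, -0.0, 86.7]
ft_force: [0.2, 0.0, -0.7]
finger_gap: 47.0
grip_force: 82.1
```

Call:
apply_moves:
  rows:
    - [0,0,1,0,0,0]
    - [0,0,1,0,0,0]
    - [0,0,1,0,0,0]
    - [0,0,0,0,0,0]
    - [0,0,0,0,0,0]

```text
time: 29.4
tool_pos: [531.9, -41.3, 54.4]
tcp_rot: [180.0, -0.0, 86.7]
ft_force: [-0.1, 0.1, -0.6]
finger_gap: 47.0
grip_force: 82.1
```

Call:
apply_moves:
  rows:
    - [0,0,0.5,0,0,0]
    - [0,0,0.5,0,0,0]
    - [0,0,0.5,0,0,0]
    - [0,0,0.5,0,0,0]
    - [0,0,0,0,0,0]

```text
time: 30.02
tool_pos: [532.1, -41.4, 52.5]
tcp_rot: [180.0, 0.0, 86.7]
ft_force: [-0.6, -0.2, 1.1]
finger_gap: 47.4
grip_force: 82.2
```

Call:
apply_moves:
  rows:
    - [0,0,0.5,0,0,0]
    - [0,0,0.5,0,0,0]
    - [0,0,0.5,0,0,0]
    - [0,0,0.5,0,0,0]
    - [0,0,0,0,0,0]

```text
time: 30.65
tool_pos: [532.6, -41.5, 51.6]
tcp_rot: [179.9, 0.0, 86.7]
ft_force: [-2.6, 0.4, 9.5]
finger_gap: 47.3
grip_force: 83.1
```

Call:
apply_moves:
  rows:
    - [0,0,0.5,0,0,0]
    - [0,0,0.5,0,0,0]
    - [0,0,0.5,0,0,0]
    - [0,0,0.5,0,0,0]
    - [0,0,0,0,0,0]

```text
time: 31.28
tool_pos: [532.1, -41.4, 48.7]
tcp_rot: [180.0, 0.0, 86.7]
ft_force: [0.5, 0.2, 0.9]
finger_gap: 47.3
grip_force: 82.2
```

Call:
apply_moves:
  rows:
    - [0,0,0.5,0,0,0]
    - [0,0,0.5,0,0,0]
    - [0,0,0.5,0,0,0]
    - [0,0,0,0,0,0]
    - [0,0,0,0,0,0]

```text
time: 31.9
tool_pos: [531.7, -41.3, 46.7]
tcp_rot: [-180.0, -0.0, 86.7]
ft_force: [0.6, 0.2, -3.0]
finger_gap: 47.0
grip_force: 84.0
```

Clicked, with the force dropping from 9.5 N to about 1 N. I'll keep pressing to the home height, TCP about 41.8.

Call:
apply_moves:
  rows:
    - [0,0,0.8,0,0,0]
    - [0,0,0.8,0,0,0]
    - [0,0,0.8,0,0,0]
    - [0,0,0.6,0,0,0]
    - [0,0,0,0,0,0]
  grip_force: 110

```text
time: 32.52
tool_pos: [531.9, -41.3, 43.8]
tcp_rot: [-180.0, -0.0, 86.7]
ft_force: [0.5, 0.3, -1.6]
finger_gap: 46.3
grip_force: 112.8
```

Call:
apply_moves:
  rows:
    - [0,0,0.7,0,0,0]
    - [0,0,0.7,0,0,0]
    - [0,0,0.6,0,0,0]
    - [0,0,0,0,0,0]
    - [0,0,0,0,0,0]

```text
time: 33.15
tool_pos: [532.3, -41.4, 42.8]
tcp_rot: [180.0, 0.0, 86.7]
ft_force: [-3.9, 0.3, 6.7]
finger_gap: 46.3
grip_force: 113.8
```

Call:
apply_moves:
  rows:
    - [0,0,0.6,0,0,0]
    - [0,0,0.6,0,0,0]
    - [0,0,0.6,0,0,0]
    - [0,0,0,0,0,0]
    - [0,0,0,0,0,0]

```text
time: 33.78
tool_pos: [532.7, -41.5, 42.2]
tcp_rot: [179.9, 0.0, 86.7]
ft_force: [-7.6, 0.7, 16.3]
finger_gap: 46.2
grip_force: 115.0
```

Call:
apply_moves:
  rows:
    - [0,0,0.5,0,0,0]
    - [0,0,0.5,0,0,0]
    - [0,0,0,0,0,0]
    - [0,0,0,0,0,0]
    - [0,0,0,0,0,0]

```text
time: 34.4
tool_pos: [533.1, -41.5, 42.3]
tcp_rot: [179.9, 0.0, 86.7]
ft_force: [-10.9, 1.2, 22.7]
finger_gap: 46.2
grip_force: 115.9
```

Call:
apply_moves:
  rows:
    - [0,-0.4,0.4,0,0,0]
    - [0,-0.4,0.4,0,0,0]
    - [0,0,0,0,0,0]
    - [0,0,0,0,0,0]
    - [0,0,0,0,0,0]

```text
time: 35.02
tool_pos: [532.8, -41.5, 42.1]
tcp_rot: [179.8, 0.0, 86.7]
ft_force: [-11.1, 1.2, 27.0]
finger_gap: 46.6
grip_force: 116.2
```

```bash
python3 - <<'E'
from h import *
im,W=cam("wrist"); save(im,"w8"); s=sense(); p=s["tool_pos"];print(s["time"],p,s["tcp_rot"],s["finger_gap"],s["grip_force"],s["ft_force"])
for xy in((532,-41),(614,-45),(535,42),(619,37.5)): print(disc(W,xy,88,3,20))
m=np.hypot(W[...,0]-532,W[...,1]+41)<18; q=W[m&(abs(W[...,2]-88)<4)]
print("plane",np.linalg.lstsq(np.c_[q[:,:2]-[532,-41],np.ones(len(q))],q[:,2],rcond=None)[0])
E
```

```text
35.075 [532.78014594 -41.5368004   42.05621014] [1.79819302e+02 2.72908797e-02 8.67447505e+01] 46.365999097681346 116.15856391596026 [-11.5837086    2.21452037  27.3667569 ]
(array([532., -41.]), 20.0, array([532. , -41. ,  87.2]), 6352)
(array([614., -45.]), 20.0, array([615.2, -44.2,  87.1]), 6015)
(array([535.,  42.]), 20.0, array([535. ,  42.8,  87.1]), 11253)
(array([619. ,  37.5]), 20.0, array([617.7,  37.9,  87.1]), 9914)
plane [-2.07411077e-03  7.53282335e-03  8.69632619e+01]
```

View pics/w8.png

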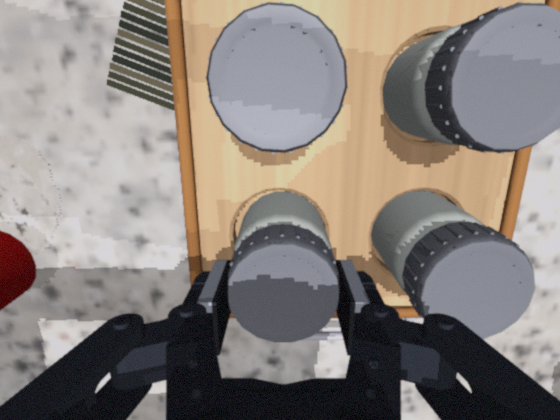

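The cap at (284,290) is level and its top is at 87.2 mm, the same as the three neighbours in view, so it is fully home. The gripper is still pressing with 27 N, so I'll hand in.

```bash
python3 -c "
from bench import job; print(job.hand_in())"
```

```text
the job is handed in; nothing more can be done
None
```

Both loose pots stand in the carrier with the other four. The cap clicked onto the open pot and sits fully home, level with its neighbours. I handed the job in at about 35 s with the gripper still pressing it down at about 27 N.

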